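# Take up the check weight with spring tongs and hold it over the balance pan

## Robot

A 6-joint arm with a two-finger parallel gripper is mounted at the origin on a cart in front of the work surface, level with it; the furniture and walls round the work are solid. World frame = base frame: x ahead of the robot, y to its left, z up, the work surface at z = 0. Lengths are in m, angles in rad, forces in N, time in s.
With the tool pointing down it reaches from about 0.3 to 0.775 m from the base axis. Payload 14.6 kg.
Tool frame: the origin (TCP) lies midway between the tips of the shut fingers; the grasp point (between the pads) lies 19 mm behind it; z points along the fingers, y is the line along which they close (so a half turn about z gives the same grasp; the last joint's range is limited). The gripper opens to 85 mm and grips with 20 to 120 N. Pads are 22 mm wide; open, the fingers measure 114 mm over their backs; the gripper's body (76 mm by 85 mm) begins 54 mm behind the grasp point. The pads swing forward as they close: fully open they stand 13 mm farther back than shut.
Start: joints at [1.232, 0.3, 1.521, -0, 1.321, -0.067], TCP at [0.148, 0.53, 0.231] pointing down, gripper open.
Joint ranges: [-3.03, 3.03], [-0.79, 2.21], [0.23, 2.52], [-1.04, 4.18], [0, 3.07], [-2.55, 2.55]. Speed limits (rad/s): [2.22, 2.22, 2.57, 3.14, 3.14, 3.14].

## Interface

Orientations are given as a unit quaternion [w, x, y, z].
In Python, from cell import bot gives the robot as it stands.
- The arm moves only by the shell command python3 -m jog 'ROWS'. ROWS is JSON, a list of rows, each an object of numbers: "grip": the finger opening in cm, from 0 to 8.54; "x", "y", "z": the shift along the tool's x, y, z in cm; "wx", "wy", "wz": the turn, a rotation vector about the tool's x, y, z in rad. A call has exactly 10 rows; each row is the pose to reach, as a shift and turn from the pose commanded when the call began, along the tool's axes at that moment; what a row does not reach only later rows make up. A row lasts 1/12 s, in which the tool goes at most 41.7 mm and 7.16 degrees, less where a joint would pass 70% of its speed; a pose out of reach is approached as far as the arm can. A call with a gripper value outside its range is refused whole. The fingers move at their own pace and stop on an object; the grip force is fixed at half the most. Time passes only in rows, so rows that repeat a pose let the fingers close, or fill a call up. It gives the time, the measured TCP pose, the force, the opening and the grip force at its end, in the units of the state.
- bot.sense(): the state, without advancing time (a new reading comes with each control period).
- bot.capture(name): name is "side" or "top"; returns a dict with "color" (480x640x3 uint8, blue, green, red), "z_map" (480x640 float32, m along the optical axis (not along the pixel's ray), 0 where there is no reading), "fx", "fy", "cx", "cy" (pixels), "dist" ([k1, k2, p1, p2, k3] as OpenCV has them; the pictures are not rectified), "world_from_camera" (4x4, takes a point from camera to world coordinates). Camera axes: x right, y down, z forward; pixel columns grow to the right and rows downward; lengths in m; the calibration is good to about 2 mm. A picture is of the moment at which its call begins.
- bot.job_done(): hands the job in; it is judged then, once.
The state is a dict: "time": time; "joints": joint angles; "dq": joint speeds; "tau": joint torques, N m; "ee_pos": TCP position; "ee_rot": TCP orientation; "force": force on the tool from outside, world axes, zero at the start; "ft_torque": the same for the moment, N m; "finger_gap": finger opening in m; "finger_force": force on a finger pad.
Only numpy, scipy, OpenCV 4.12 (cv2) and the standard library are available. Lean on these libraries where they do the work, as an engineer would, in place of code of your own. Each camera call takes 0.05 s, during which the arm holds its last target. There are 200 camera calls.

## Task

The balance is to be checked, and the check weights must not be touched with the gripper's fingers. Pick up the blue-gripped spring tongs, close their jaws round the neck of the brass weight, lift it out of the wooden block and finish while still holding it upright and still in the squeezed tongs, about 10 cm clear above the middle of the balance pan: do not set it down. Touch neither the balance nor its pan, and leave the steel weight, the ferrule jar and the round tin where they are.

Things in the scene. Friction and masses are not known exactly. Their poses are not given: they have to be found in the camera images.
- tongs: Loose spring tongs, 0.12 kg, flat on the bench, arms on edge. Origin on the underside, below the middle of the two blue grips; x along the tongs towards the jaws, y left, z up. They span x -78 to +77 mm, z 0 to 28 mm. At x -65 mm a steel yoke 28 mm wide holds both arms on upright hinge pins. Springs hold the arms open; a coupling keeps them symmetric.
- tongs_grip (a point): Midway between the blue grips, 14 mm above the tongs' underside: squeeze here along the tongs' y. The flats of the grips (42 mm long between raised ends, z 0 to 28 mm of the tongs) are 44 mm apart outside at rest, 36 mm half squeezed (then parallel), 28 mm with the jaws shut. Each takes 9 N to start inward, 12 N shut, and springs back. Held with the fingers 36 to 38 mm apart the jaws stay open.
- tongs_jaw (a point): Midway between the black jaws, 65 mm ahead of tongs_grip along x, same height. Jaws are 8 mm tall (4 mm above and below this point), about 17 mm long and hollowed: the clear gap between their edges is 33 mm at rest, 22 mm with 38 mm over the grips; with 28 mm over the grips they enclose a hole of 11 mm.
- tong_arm_l (a joint): Inward turn of the left tong arm: 0 = fully open (at rest), 0.06 = half squeezed, about 0.12 to 0.135 with the jaws shut on a weight's neck, 0.15 = shut on nothing. The right arm moves the same.
- brass_weight: Brass-coloured check weight, 0.07 to 0.13 kg, loose, standing in one of the two sockets of the wooden block (which one varies). Origin at the centre of its underside, z up. Body 22 mm in diameter up to z 22 mm, neck 10 mm in diameter from z 23 to 36 mm, knob 17 mm in diameter from z 37 to 46 mm (top).
- brass_weight_neck (a point): Middle of the brass weight's neck, 29.5 mm above its underside; bring tongs_jaw here.
- steel_weight: Silver-grey steel weight of exactly the same shape in the other socket; must stay there.
- block: Fixed wooden block, 64 mm (x) by 124 mm (y), 24 mm high, origin at the centre of its underside, z up, x away from the robot (coming along +x, tongs and gripper pass clear of the other weight). Two sockets 24 mm in diameter, 8 mm deep, at y +33 and -33 mm: weights stand 16 mm above the bench.
- balance: Fixed white portable balance, 160 mm (x) by 140 mm (y), origin at the centre of its underside; display towards -x.
- pan (a point): Centre of the upper face of the balance's round steel pan (110 mm in diameter), 44 mm above the bench.
- ferrule_jar: Clear screw jar with black lid, 44 mm in diameter, 46 mm high; bystander, origin under its centre.
- membrane_tin: Round white tin with green lid, 57 mm in diameter, 23 mm high; bystander, origin under its centre.
Things that resemble listed ones, but are neither listed nor needed, are in the scene too. There is more than one size of the balance; the one meant has the size given above.

How it is judged:
On the way, in this order (a step that is already met when the one before it is completed fails the run):
1. the tongs are held in the fingers, clear of the bench (height (world z) of tongs_grip above 0.025 m and contact force between the fingers and tongs above 1 N), for 0.2 s.
2. the brass weight hangs in the tongs, lifted out of its socket (height (world z) of brass_weight above 0.035 m and contact force between brass_weight and tongs above 0.3 N and contact force between brass_weight and block below 0.05 N and contact force between the fingers and tongs above 1 N), for 0.2 s.
At the end, for the whole second after the job is handed in: Brass weight upright (20 deg) and still, held by its neck in the squeezed tongs (within 15 mm of the jaw point), tongs in the fingers, underside 50-160 mm above the pan and within 35 mm of its centre, touching only the tongs; steel weight within 15 mm, jar and tin within 30 mm of their places (horizontal distance between brass_weight and pan below 0.035 m and z of brass_weight in the frame of pan between 0.05 and 0.16 m and angle between brass_weight's own z axis and vertical below 0.35 rad and linear speed of brass_weight below 0.03 m/s and contact force between brass_weight and tongs above 0.3 N and distance between brass_weight_neck and tongs_jaw below 0.015 m and value of joint tong_arm_l above 0.1 rad and contact force between the fingers and tongs above 1 N and contact force between brass_weight and the arm below 0.3 N and distance of steel_weight from where it was at the start of the episode below 0.015 m and distance of each of ferrule_jar, membrane_tin from where it was at the start of the episode below 0.03 m); the arm keeps its last pose, push and grip.
It fails at once if the fingers touch one of the weights (contact force between the fingers and brass_weight above 0.5 N or contact force between the fingers and steel_weight above 0.5 N).
It fails at once if the balance is touched (contact force between balance and anything else above 1 N).
It fails at once if the steel weight is moved out of its place (distance of steel_weight from where it was at the start of the episode above 0.015 m).
It fails at once if the jar or the tin is pushed away (distance of any of ferrule_jar, membrane_tin from where it was at the start of the episode above 0.03 m).
It also fails if it takes over 48 s, if anything falls off the work surface, if the arm or the gripper's body presses on something with over 40 N, if the wrist force passes 120 N, or if a joint passes its speed limit or range.

## Working session

There is one attempt and no reset: what is moved stays moved. The work goes in short steps, Python scripts to look and compute and a shell command to move; the robot and the scene stay as the last step left them, time stands still between calls to the robot, and variables do not carry over. Pictures are saved under pics/ and viewed, at most 10 in all, crops included, and the job is handed in when it is done.

```bash
mkdir -p pics; python3 - <<'E'
from cell import bot
import cv2,numpy as np,pickle
s=bot.sense();print(s)
for n in("top","side"):
    c=bot.capture(n);pickle.dump(c,open(f"pics/{n}0.pkl","wb"));cv2.imwrite(f"pics/{n}0.png",c["color"])
    print(n,c["fx"],c["dist"],np.round(c["world_from_camera"],3).tolist(),(c["z_map"]>0).mean())
E
```

```text
{'time': 0.0, 'joints': array([ 1.23244088e+00,  3.00475796e-01,  1.52158036e+00, -9.29055769e-06,
        1.32070683e+00, -6.66493716e-02]), 'dq': array([ 0.00119039,  0.00139879, -0.00073859, -0.00037983,  0.00129589,
       -0.00100964]), 'tau': array([-7.31825603e-04, -5.43493223e+01, -3.61797667e+01, -1.64080707e-04,
        3.95590905e-03,  3.77274557e-05]), 'ee_pos': array([0.14755943, 0.52959232, 0.23071905]), 'ee_rot': array([-1.13281328e-04,  1.35434373e-01,  9.90786147e-01, -5.74114766e-04]), 'force': array([0.48825835, 0.51161335, 0.42868309]), 'ft_torque': array([ 0.04109359, -0.03323498,  0.0275811 ]), 'finger_force': 0.0, 'finger_gap': 0.08557323322853609}
top 489.48970866184834 [-0.11548681  0.          0.          0.          0.        ] [[-0.007, -0.984, 0.178, 0.271], [-1.0, 0.008, 0.0, -0.001], [-0.002, -0.178, -0.984, 1.36], [0.0, 0.0, 0.0, 1.0]] 0.9960546875
side 515.6743633310371 [-0.04556615  0.          0.          0.          0.        ] [[-0.957, -0.116, 0.264, 0.162], [-0.288, 0.402, -0.869, 1.105], [-0.005, -0.908, -0.419, 0.611], [0.0, 0.0, 0.0, 1.0]] 0.9961165364583333
```

View pics/top0.png

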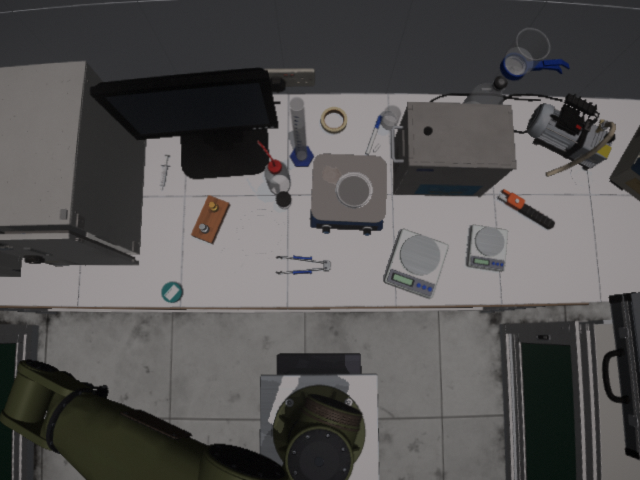

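View pics/side0.png

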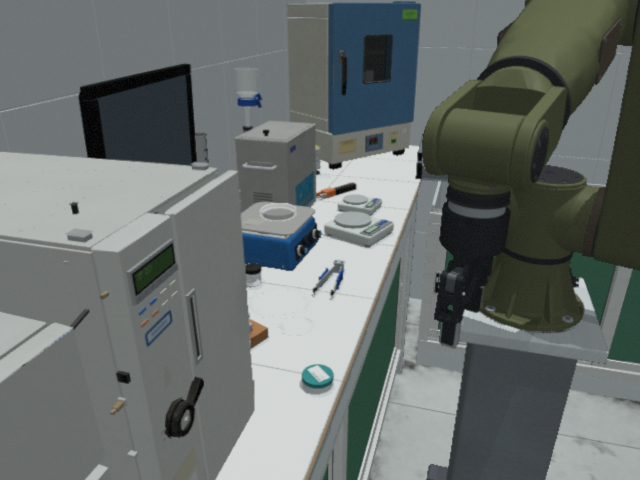

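The top view shows the tongs at about (303,265), with the jaws to the left and the yoke at (327,266). The block is at (210,219), with a brass-looking weight at (213,206) and a grey one at (206,229). The tin is at (172,292) and the jar lid at (284,200). Two balances could be the one meant: (417,262), the larger, and (488,247), the smaller. I'll measure both and enlarge.

```bash
cat > h.py <<'E'
import cv2,numpy as np,pickle
def ray(c,px):
    K=np.array([[c["fx"],0,c["cx"]],[0,c["fy"],c["cy"]],[0,0,1]])
    u=cv2.undistortPoints(np.array(px,float).reshape(-1,1,2),K,np.array(c["dist"],float)).reshape(-1,2)
    T=np.array(c["world_from_camera"]);d=np.c_[u,np.ones(len(u))]@T[:3,:3].T
    return T[:3,3],d
def onplane(c,px,z):
    o,d=ray(c,px);return o+d*((z-o[2])/d[:,2])[:,None]
def depthpt(c,px):
    o,d=ray(c,px);return np.array([o+dd*c["z_map"][int(round(p[1])),int(round(p[0]))] for p,dd in zip(px,d)])
E
python3 - <<'E'
from h import *
c=pickle.load(open("pics/top0.pkl","rb"));im=c["color"]
a=cv2.resize(im[185:305,150:340],None,fx=4,fy=4,interpolation=cv2.INTER_CUBIC)
b=cv2.resize(im[215:305,375:525],None,fx=4,fy=4,interpolation=cv2.INTER_CUBIC)
cv2.imwrite("pics/a.png",a);cv2.imwrite("pics/b.png",b)
ys,xs=np.mgrid[185:305,150:530];P=depthpt(c,list(zip(xs.ravel(),ys.ravel()))).reshape(120,380,3)
for nm,(x0,x1,y0,y1,lo,hi) in dict(big=(380,455,222,303,.01,.07),small=(460,515,218,275,.01,.07),block=(185,235,190,248,.012,.035),tin=(155,190,275,304,.012,.04),jar=(272,294,188,210,.03,.06),tongs=(270,338,250,280,.008,.05)).items():
    m=np.zeros((120,380),np.uint8);m[y0-185:y1-185,x0-150:x1-150]=1
    m&=((P[...,2]>lo)&(P[...,2]<hi)).astype(np.uint8)
    q=P[m>0]; 
    if not len(q): print(nm,"none");continue
    r=cv2.minAreaRect((q[:,:2]*1000).astype(np.float32));print(nm,len(q),np.round(r[0],1),np.round(r[1],1),round(r[2],1),"zmed",np.round(np.percentile(q[:,2],[5,50,95]),3))
E
```

```text
big 2968 [ 458.4 -243.3] [201.4 161.9] 69.5 zmed [0.028 0.038 0.047]
small 1590 [ 490.5 -477.6] [109.5 122.7] 80.9 zmed [0.02  0.028 0.035]
block 933 [579.7 303.2] [ 68.6 125.7] 68.4 zmed [0.018 0.024 0.029]
tin 354 [373.9 404.7] [57.  57.4] 54.1 zmed [0.017 0.023 0.027]
jar 232 [635.5  97.6] [56.  42.6] 19.1 zmed [0.037 0.045 0.051]
tongs 303 [440.1  49.2] [161.6  58.9] 85.2 zmed [0.012 0.023 0.031]
```

View pics/a.png

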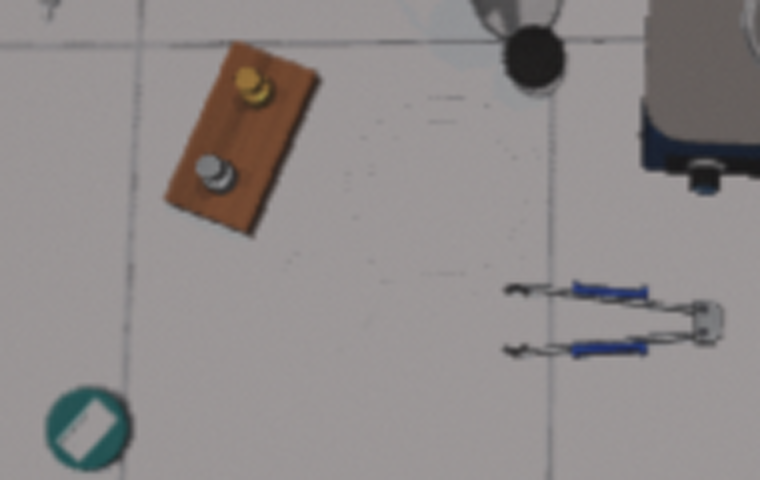

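View pics/b.png

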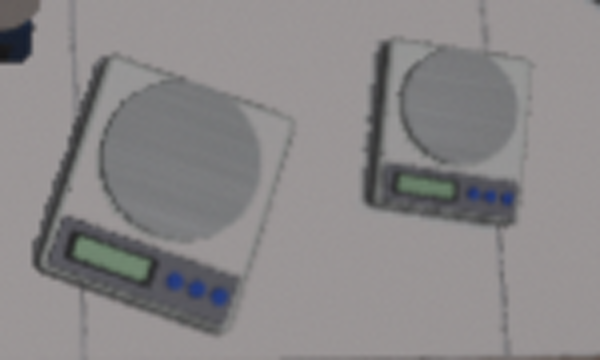

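The crops confirm the details: the brass weight is the far one in the block (crop (252,85)) and the steel one is nearer (crop (215,172)). The tongs' jaws point left, towards +y. The left balance has a pan about 40 px across, roughly 106 mm, against about 77 mm for the right one. The left balance is the one meant.

```bash
python3 - <<'E'
from h import *
c=pickle.load(open("pics/top0.pkl","rb"));im=c["color"];hsv=cv2.cvtColor(im,cv2.COLOR_BGR2HSV)
def blobs(lo,hi,box,z,mn=6):
    x0,x1,y0,y1=box;m=cv2.inRange(hsv,lo,hi);k=np.zeros_like(m);k[y0:y1,x0:x1]=m[y0:y1,x0:x1]
    n,_,s,ce=cv2.connectedComponentsWithStats(k)
    for i in range(1,n):
        if s[i,4]>=mn: print(s[i].tolist(),np.round(ce[i],1),"world",np.round(onplane(c,[ce[i]],z)[0],4),"depth z",np.round(depthpt(c,[ce[i]])[0],3))
    return k
print("blue grips");blobs((105,90,40),(130,255,255),(285,320,252,278),.026)
print("brass");blobs((18,110,90),(32,255,255),(200,225,195,215),.062)
print("steel");blobs((0,0,110),(179,60,255),(196,212,220,235),.062)
print("hsv brass",hsv[203:211,208:218,0].tolist(),hsv[203:211,208:218,2].tolist())
print("wood");k=blobs((3,90,50),(14,255,255),(188,234,192,246),.024)
p=np.argwhere(k)[:,::-1].astype(np.float32)
h=max(cv2.findContours(k,0,2)[0],key=cv2.contourArea).reshape(-1,2)
W=onplane(c,h,.024)[:,:2]*1000;r=cv2.minAreaRect(W.astype(np.float32));print("block",r,cv2.boxPoints(r).round(1).tolist())
print("yoke z");
for q in [(326,266),(327,264),(279,257),(279,272),(303,258),(302,272)]: print(q,onplane(c,[q],.026).round(4),depthpt(c,[q]).round(3))
print("pan edge by grey")
g=cv2.GaussianBlur(hsv[...,2],(3,3),0)
m=((g>100)&(g<139)).astype(np.uint8);k=np.zeros_like(m);k[232:278,398:443]=m[232:278,398:443]
k=cv2.morphologyEx(k,cv2.MORPH_OPEN,np.ones((3,3)))
h=max(cv2.findContours(k,0,2)[0],key=cv2.contourArea).reshape(-1,2)
print(cv2.boundingRect(h));W=onplane(c,h,.044)[:,:2]*1000;print(cv2.fitEllipse(W.astype(np.float32)),cv2.minEnclosingCircle(W.astype(np.float32)))
q=[(420,252),(415,258)];print(onplane(c,q,.044),depthpt(c,q))
# tall things
P=depthpt(c,[(x,y) for y in range(60,300) for x in range(140,460)])
for x0,x1,y0,y1 in [(.4,.62,.1,.5),(.35,.62,-.35,.1),(.62,.75,.1,.45),(.62,.8,-.35,.1)]:
    s=(P[:,0]>x0)&(P[:,0]<x1)&(P[:,1]>y0)&(P[:,1]<y1);print((x0,x1,y0,y1),P[s,2].max().round(3),P[s][P[s,2].argmax()].round(3))
E
```

```text
blue grips
[293, 256, 19, 3, 33] [301.6 257.5] world [0.466  0.0438 0.026 ] depth z [0.466 0.044 0.027]
[293, 270, 19, 4, 42] [302.  271.5] world [0.4272 0.043  0.026 ] depth z [0.427 0.043 0.029]
brass
[210, 203, 7, 8, 31] [212.7 206.4] world [0.604  0.2868 0.062 ] depth z [0.604 0.287 0.061]
steel
[199, 224, 6, 5, 25] [201.4 225.9] world [0.5495 0.3161 0.062 ] depth z [0.549 0.316 0.064]
hsv brass [[12, 16, 17, 18, 18, 17, 16, 12, 12, 11], [12, 17, 18, 18, 18, 18, 18, 16, 15, 11], [13, 17, 18, 18, 18, 18, 18, 18, 16, 14], [11, 16, 18, 18, 18, 19, 18, 17, 17, 16], [11, 13, 17, 18, 19, 18, 18, 18, 19, 17], [10, 11, 16, 17, 18, 18, 20, 22, 21, 18], [10, 11, 13, 17, 18, 19, 22, 24, 20, 16], [11, 10, 11, 15, 17, 18, 19, 21, 17, 14]] [[108, 128, 143, 145, 144, 136, 99, 84, 97, 106], [98, 131, 145, 147, 148, 146, 126, 83, 97, 91], [109, 141, 147, 147, 149, 143, 117, 77, 86, 79], [112, 131, 144, 145, 144, 129, 80, 89, 119, 87], [108, 111, 117, 115, 107, 82, 70, 104, 129, 80], [105, 98, 101, 108, 108, 100, 114, 140, 127, 68], [96, 89, 89, 109, 128, 137, 140, 132, 81, 60], [93, 86, 81, 75, 9
[... 593 characters left out ...]
] [[0.429 0.108 0.003]]
(303, 258) [[0.4645 0.04   0.026 ]] [[0.465 0.04  0.024]]
(302, 272) [[0.4258 0.0428 0.026 ]] [[0.425 0.043 0.029]]
pan edge by grey
(399, 233, 41, 44)
((468.5967102050781, -277.45013427734375), (110.50019836425781, 115.97110748291016), 54.88237380981445) ((466.9659423828125, -279.4128112792969), 62.71092224121094)
[[ 0.47574422 -0.2802066   0.044     ]
 [ 0.45931566 -0.26572433  0.044     ]] [[ 0.47556539 -0.2799625   0.04515184]
 [ 0.4593232  -0.26573494  0.04394721]]
(0.4, 0.62, 0.1, 0.5) 0.067 [0.607 0.293 0.067]
(0.35, 0.62, -0.35, 0.1) 0.131 [ 0.619 -0.135  0.131]
(0.62, 0.75, 0.1, 0.45) 0.514 [0.74  0.122 0.514]
(0.62, 0.8, -0.35, 0.1) 0.511 [0.755 0.099 0.511]
```

```bash
cat >> h.py <<'E'
def go(s,pos,yaw_y):
    """shift in cm and wz to reach TCP pos with tool y at yaw_y (deg), tool down"""
    from scipy.spatial.transform import Rotation as R
    q=s["ee_rot"];r=R.from_quat([q[1],q[2],q[3],q[0]]);d=r.inv().apply(np.array(pos)-s["ee_pos"])*100
    a=np.radians(yaw_y-90) ;t=R.from_matrix(np.c_[[np.sin(np.radians(yaw_y)),-np.cos(np.radians(yaw_y)),0],[np.cos(np.radians(yaw_y)),np.sin(np.radians(yaw_y)),0],[0,0,-1]]) 
    # tool x = y cross z
    y=t.as_matrix()[:,1];z=np.array([0,0,-1.]);t=R.from_matrix(np.c_[np.cross(y,z),y,z])
    print("t",round(s["time"],2),"shift",d.round(2),"rot",(r.inv()*t).as_rotvec().round(3),"pos",s["ee_pos"].round(4),"gap",round(s["finger_gap"]*1000,1),"F",s["force"].round(1),"ff",round(s["finger_force"],1))
E
python3 -c "
from h import *;from cell import bot
go(bot.sense(),(.447,.043,.10),-2.5)"
python3 -m jog '[{"x":-3,"y":-2.5,"wz":0.1},{"x":-6,"y":-5,"wz":0.2},{"x":-9,"y":-7.5,"wz":0.3},{"x":-12,"y":-10,"wz":0.4},{"x":-15,"y":-12.5,"wz":0.5},{"x":-18,"y":-15,"wz":0.6},{"x":-21,"y":-18,"wz":0.7},{"x":-24,"y":-21,"wz":0.8},{"x":-27,"y":-24,"wz":0.9},{"x":-30,"y":-27,"wz":1.0}]'
python3 -c "
from h import *;from cell import bot
go(bot.sense(),(.447,.043,.10),-2.5)"
```

```text
Traceback (most recent call last):
  File "h.py", line 15, in go
    a=np.radians(yaw_y-90) ;t=R.from_matrix(np.c_[[np.sin(np.radians(yaw_y)),-np.cos(np.radians(yaw_y)),0],[np.cos(np.radians(yaw_y)),np.sin(np.radians(yaw_y)),0],[0,0,-1]])
                              ~~~~~~~~~~~~~^^^^^^^^^^^^^^^^^^^^^^^^^^^^^^^^^^^^^^^^^^^^^^^^^^^^^^^^^^^^^^^^^^^^^^^^^^^^^^^^^^^^^^^^^^^^^^^^^^^^^^^^^^^^^^^^^^^^^^^^^^^^^^^^^^
  File "scipy/spatial/transform/_rotation.pyx", line 1143, in scipy.spatial.transform._rotation.Rotation.from_matrix
ValueError: Non-positive determinant (left-handed or null coordinate frame) in rotation matrix 0: [[-0.04361939  0.99904822  0.        ]
 [-0.99904822 -0.04361939  0.        ]
 [ 0.          0.         -1.        ]].
invalid input
Traceback (most recent call last):
  File "h.py", line 15, in go
    a=np.radians(yaw_y-90) ;t=R.from_matrix(np.c_[[np.sin(np.radians(yaw_y)),-np.cos(np.radians(yaw_y)),0],[np.cos(np.radians(yaw_y)),np.sin(np.radians(yaw_y)),0],[0,0,-1]])
                              ~~~~~~~~~~~~~^^^^^^^^^^^^^^^^^^^^^^^^^^^^^^^^^^^^^^^^^^^^^^^^^^^^^^^^^^^^^^^^^^^^^^^^^^^^^^^^^^^^^^^^^^^^^^^^^^^^^^^^^^^^^^^^^^^^^^^^^^^^^^^^^^
  File "scipy/spatial/transform/_rotation.pyx", line 1143, in scipy.spatial.transform._rotation.Rotation.from_matrix
ValueError: Non-positive determinant (left-handed or null coordinate frame) in rotation matrix 0: [[-0.04361939  0.99904822  0.        ]
 [-0.99904822 -0.04361939  0.        ]
 [ 0.          0.         -1.        ]].
```

```bash
python3 - <<'E'
s=open("h.py").read()
i=s.index("    a=np.radians(yaw_y-90)");j=s.index("    y=t.as_matrix()")
s=s[:i]+"    b=np.radians(yaw_y);y=np.array([np.cos(b),np.sin(b),0])"+s[j+len("    y=t.as_matrix()[:,1]"):]
open("h.py","w").write(s)
E
cat > go.sh <<'E'
python3 -c "
from h import *;from cell import bot
go(bot.sense(),($1),$2)"
E
sh go.sh .447,.043,.10 -2.5
python3 -m jog '[{"grip":8.5,"x":-3,"y":-2.5,"z":0,"wx":0,"wy":0,"wz":0.1},{"grip":8.5,"x":-6,"y":-5,"z":0,"wx":0,"wy":0,"wz":0.2},{"grip":8.5,"x":-9,"y":-7.5,"z":0,"wx":0,"wy":0,"wz":0.3},{"grip":8.5,"x":-12,"y":-10,"z":0,"wx":0,"wy":0,"wz":0.4},{"grip":8.5,"x":-15,"y":-12.5,"z":0,"wx":0,"wy":0,"wz":0.5},{"grip":8.5,"x":-18,"y":-15,"z":0,"wx":0,"wy":0,"wz":0.6},{"grip":8.5,"x":-21,"y":-18,"z":0,"wx":0,"wy":0,"wz":0.7},{"grip":8.5,"x":-24,"y":-21,"z":0,"wx":0,"wy":0,"wz":0.8},{"grip":8.5,"x":-27,"y":-24,"z":0,"wx":0,"wy":0,"wz":0.9},{"grip":8.5,"x":-30,"y":-27,"z":0,"wx":0,"wy":0,"wz":1.0}]'
sh go.sh .447,.043,.10 -2.5
```

```text
t 0.1 shift [-41.91 -38.82  13.11] rot [-1.000e-03  1.000e-03  1.343e+00] pos [0.1476 0.5296 0.2308] gap 84.8 F [-1.2  0.6 -0.1] ff 0.0
time: 0.93
ee_pos: [0.363, 0.1899, 0.2313]
ee_rot: [0.0, 0.596, 0.803, 0.0]
force: [0.5, 0.1, 0.8]
finger_gap: 0.0848
finger_force: 0.0
t 0.93 shift [-16.49   3.78  13.13] rot [ 0.    -0.     0.338] pos [0.363  0.1899 0.2313] gap 84.8 F [0.5 0.1 0.8] ff 0.0
```

```bash
python3 -m jog '[{"grip":8.5,"x":-4,"y":0.9,"z":1,"wx":0,"wy":0,"wz":0.08},{"grip":8.5,"x":-8,"y":1.8,"z":4,"wx":0,"wy":0,"wz":0.16},{"grip":8.5,"x":-12,"y":2.7,"z":7,"wx":0,"wy":0,"wz":0.24},{"grip":8.5,"x":-15,"y":3.4,"z":10,"wx":0,"wy":0,"wz":0.3},{"grip":8.5,"x":-16.5,"y":3.8,"z":12,"wx":0,"wy":0,"wz":0.338},{"grip":8.5,"x":-16.5,"y":3.8,"z":13.1,"wx":0,"wy":0,"wz":0.338},{"grip":8.5,"x":-16.5,"y":3.8,"z":13.1,"wx":0,"wy":0,"wz":0.338},{"grip":8.5,"x":-16.5,"y":3.8,"z":13.1,"wx":0,"wy":0,"wz":0.338},{"grip":8.5,"x":-16.5,"y":3.8,"z":13.1,"wx":0,"wy":0,"wz":0.338},{"grip":8.5,"x":-16.5,"y":3.8,"z":13.1,"wx":0,"wy":0,"wz":0.338}]' | tail -1
sh go.sh .447,.043,.001 -2.5
```

```text
finger_force: 0.0
t 1.77 shift [-0.31 -0.11 10.06] rot [ 0.002 -0.     0.006] pos [0.448  0.0461 0.1016] gap 84.9 F [-1.1 -0.3  0.4] ff 0.0
```

```bash
python3 -m jog '[{"grip":8.5,"x":-0.3,"y":-0.1,"z":2.5,"wx":0,"wy":0,"wz":0},{"grip":8.5,"x":-0.3,"y":-0.1,"z":5,"wx":0,"wy":0,"wz":0},{"grip":8.5,"x":-0.3,"y":-0.1,"z":7,"wx":0,"wy":0,"wz":0},{"grip":8.5,"x":-0.3,"y":-0.1,"z":8.5,"wx":0,"wy":0,"wz":0},{"grip":8.5,"x":-0.3,"y":-0.1,"z":9.5,"wx":0,"wy":0,"wz":0},{"grip":8.5,"x":-0.3,"y":-0.1,"z":10,"wx":0,"wy":0,"wz":0},{"grip":5.5,"x":-0.3,"y":-0.1,"z":10,"wx":0,"wy":0,"wz":0},{"grip":5.5,"x":-0.3,"y":-0.1,"z":10,"wx":0,"wy":0,"wz":0},{"grip":5.5,"x":-0.3,"y":-0.1,"z":10,"wx":0,"wy":0,"wz":0},{"grip":5.5,"x":-0.3,"y":-0.1,"z":10,"wx":0,"wy":0,"wz":0}]' | tail -1
sh go.sh .447,.043,.001 -2.5
python3 -m jog '[{"grip":4.6,"x":0,"y":0,"z":0,"wx":0,"wy":0,"wz":0},{"grip":4.3,"x":0,"y":0,"z":0,"wx":0,"wy":0,"wz":0},{"grip":4.0,"x":0,"y":0,"z":0,"wx":0,"wy":0,"wz":0},{"grip":3.7,"x":0,"y":0,"z":0,"wx":0,"wy":0,"wz":0},{"grip":3.7,"x":0,"y":0,"z":0,"wx":0,"wy":0,"wz":0},{"grip":3.7,"x":0,"y":0,"z":0,"wx":0,"wy":0,"wz":0},{"grip":3.7,"x":0,"y":0,"z":0,"wx":0,"wy":0,"wz":0},{"grip":3.7,"x":0,"y":0,"z":0,"wx":0,"wy":0,"wz":0},{"grip":3.7,"x":0,"y":0,"z":0,"wx":0,"wy":0,"wz":0},{"grip":3.7,"x":0,"y":0,"z":0,"wx":0,"wy":0,"wz":0}]' | tail -1
sh go.sh .447,.043,.001 -2.5
```

```text
finger_force: 0.0
t 2.6 shift [0.06 0.   0.01] rot [ 0.001 -0.     0.005] pos [0.447  0.0424 0.0011] gap 55.1 F [-0.7  0.1 -0.5] ff 0.0
finger_force: 12.8
t 3.43 shift [ 0.05 -0.06  0.05] rot [ 0.003 -0.     0.005] pos [0.4476 0.0424 0.0015] gap 37.4 F [ 0.4  1.3 11.7] ff 12.8
```

```bash
python3 -m jog '[{"grip":3.7,"x":0,"y":0,"z":-0.5,"wx":0,"wy":0,"wz":0},{"grip":3.7,"x":0,"y":0,"z":-1.5,"wx":0,"wy":0,"wz":0},{"grip":3.7,"x":0,"y":0,"z":-3,"wx":0,"wy":0,"wz":0},{"grip":3.7,"x":0,"y":0,"z":-5,"wx":0,"wy":0,"wz":0},{"grip":3.7,"x":0,"y":0,"z":-7,"wx":0,"wy":0,"wz":0},{"grip":3.7,"x":0,"y":0,"z":-9,"wx":0,"wy":0,"wz":0},{"grip":3.7,"x":0,"y":0,"z":-10.5,"wx":0,"wy":0,"wz":0},{"grip":3.7,"x":0,"y":0,"z":-11.5,"wx":0,"wy":0,"wz":0},{"grip":3.7,"x":0,"y":0,"z":-12,"wx":0,"wy":0,"wz":0},{"grip":3.7,"x":0,"y":0,"z":-12,"wx":0,"wy":0,"wz":0}]' | tail -1
sh go.sh .447,.043,.121 -2.5
python3 - <<'E'
from h import *;from cell import bot
t=bot.capture("top");s=bot.capture("side")
pickle.dump((t,s),open("pics/1.pkl","wb"))
a=cv2.resize(t["color"][215:295,250:350],(500,400),interpolation=cv2.INTER_CUBIC)
b=cv2.resize(s["color"][200:320,270:400],(433,400),interpolation=cv2.INTER_CUBIC)
cv2.imwrite("pics/l1.png",np.hstack([a,b])[:, :800])
E
```

```text
finger_force: 10.1
t 4.27 shift [0.06 0.03 0.02] rot [ 0.001 -0.     0.005] pos [0.4467 0.0424 0.1212] gap 36.8 F [-0.2  0.1 -0.8] ff 10.1
```

View pics/l1.png

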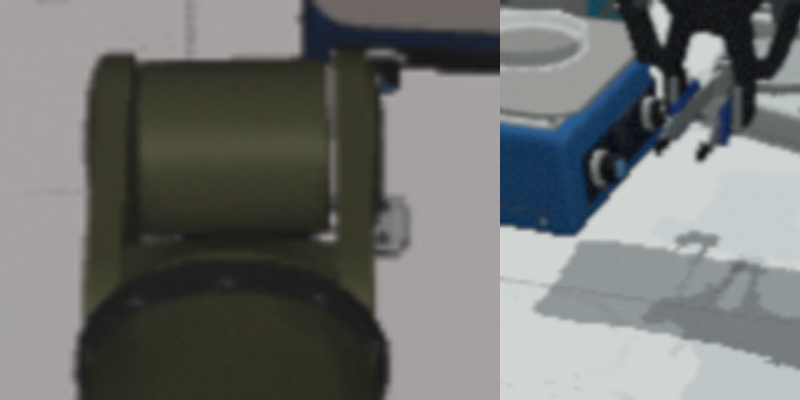

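The tongs are lifted. In the side view the black jaw tips are at about (318,243) and (331,246), and in the top view the yoke is at about (329,260). I'll measure the tongs' tilt and the jaw point.

```bash
python3 - <<'E'
from h import *
t,s=pickle.load(open("pics/1.pkl","rb"))
t0=pickle.load(open("pics/top0.pkl","rb"))
def cloud(c,x0,x1,y0,y1):
    px=[(x,y) for y in range(y0,y1) for x in range(x0,x1)];return np.array(px),depthpt(c,px)
px,P=cloud(t,324,338,248,272);m=P[:,2]>.1;print("yoke now",m.sum(),P[m].mean(0).round(4),P[m].min(0).round(3),P[m].max(0).round(3))
px,P=cloud(t0,321,336,255,276);m=P[:,2]>.018;print("yoke t0",m.sum(),P[m].mean(0).round(4),P[m].min(0).round(3),P[m].max(0).round(3))
px,P=cloud(s,308,345,220,252);v=s["color"][px[:,1],px[:,0]].max(1)
m=(P[:,2]>.09)&(P[:,2]<.2)&(P[:,1]>.085)
for p,q,w in sorted(zip(px[m].tolist(),P[m].round(3).tolist(),v[m]),key=lambda a:-a[1][1]): print(p,q,w)
E
```

```text
yoke now 119 [ 0.4286 -0.0217  0.2545] [ 0.271 -0.034  0.118] [ 4.57e-01 -1.00e-03  1.36e+00]
yoke t0 71 [ 0.4401 -0.0218  0.0652] [ 0.271 -0.031  0.019] [ 4.59e-01 -1.00e-03  1.36e+00]
[328, 247] [0.435, 0.119, 0.132] 166
[328, 245] [0.435, 0.118, 0.136] 172
[317, 246] [0.46, 0.118, 0.13] 114
[317, 244] [0.46, 0.117, 0.135] 29
[316, 245] [0.463, 0.117, 0.132] 119
[317, 245] [0.46, 0.117, 0.132] 58
[329, 245] [0.433, 0.117, 0.136] 98
[316, 246] [0.463, 0.117, 0.13] 165
[329, 248] [0.433, 0.117, 0.129] 152
[316, 243] [0.463, 0.116, 0.136] 59
[316, 244] [0.463, 0.116, 0.134] 71
[330, 245] [0.431, 0.116, 0.135] 41
[329, 246] [0.433, 0.116, 0.133] 72
[317, 243] [0.461, 0.115, 0.136] 31
[328, 246] [0.436, 0.115, 0.132] 165
[329, 247] [0.433, 0.115, 0.13] 81
[330, 247] [0.431, 0.115, 0.13] 55
[330, 246] [0.432, 0.113, 0.132] 23
[330, 244] [0.432, 0.112, 0.136] 73
[331, 244] [0.43, 0.111, 0.136] 34
[331, 246] [0.43, 0.111, 0.131] 57
[316, 242] [0.465, 0.11, 0.136] 64
[317, 242] [0.462, 0.11, 0.136] 46
[331, 245] [0.43, 0.11, 0.133] 28
[331, 247] [0.43, 0.11, 0.128] 105
[332, 244] [0.428, 0.
[... 784 characters left out ...]
43, 0.095, 0.129] 88
[333, 240] [0.43, 0.094, 0.138] 126
[333, 243] [0.43, 0.094, 0.131] 79
[333, 245] [0.43, 0.094, 0.126] 124
[332, 240] [0.433, 0.093, 0.137] 181
[319, 237] [0.463, 0.092, 0.141] 94
[319, 238] [0.463, 0.092, 0.138] 94
[319, 240] [0.463, 0.092, 0.133] 92
[320, 238] [0.461, 0.091, 0.138] 88
[333, 239] [0.431, 0.091, 0.14] 145
[334, 239] [0.429, 0.091, 0.14] 90
[320, 242] [0.461, 0.091, 0.128] 57
[319, 239] [0.464, 0.09, 0.135] 91
[320, 240] [0.462, 0.09, 0.132] 77
[333, 238] [0.432, 0.089, 0.141] 137
[320, 241] [0.462, 0.088, 0.129] 56
[320, 237] [0.462, 0.087, 0.139] 104
[320, 239] [0.462, 0.087, 0.134] 83
[334, 242] [0.43, 0.086, 0.13] 78
[334, 240] [0.43, 0.085, 0.134] 84
```

```bash
sh go.sh .5619,.1753,.08 -22.3
```

```text
t 4.37 shift [13.74 11.06  3.96] rot [-0.001  0.     0.35 ] pos [0.4461 0.0424 0.1197] gap 37.8 F [-0.  -0.1 -2. ] ff 10.0
```

```bash
python3 -m jog '[{"grip":3.7,"x":1.5,"y":1.2,"z":0,"wx":0,"wy":0,"wz":0.04},{"grip":3.7,"x":3.5,"y":2.8,"z":0,"wx":0,"wy":0,"wz":0.09},{"grip":3.7,"x":6,"y":4.8,"z":0,"wx":0,"wy":0,"wz":0.15},{"grip":3.7,"x":8.5,"y":6.8,"z":0,"wx":0,"wy":0,"wz":0.21},{"grip":3.7,"x":10.8,"y":8.7,"z":0,"wx":0,"wy":0,"wz":0.27},{"grip":3.7,"x":12.7,"y":10.2,"z":1,"wx":0,"wy":0,"wz":0.32},{"grip":3.7,"x":13.7,"y":11.1,"z":2,"wx":0,"wy":0,"wz":0.35},{"grip":3.7,"x":13.7,"y":11.1,"z":3,"wx":0,"wy":0,"wz":0.35},{"grip":3.7,"x":13.7,"y":11.1,"z":4,"wx":0,"wy":0,"wz":0.35},{"grip":3.7,"x":13.7,"y":11.1,"z":4,"wx":0,"wy":0,"wz":0.35}]' | tail -1
sh go.sh .5619,.1753,.033 -22.3
```

```text
finger_force: 10.1
t 5.2 shift [0.15 0.06 4.41] rot [-0.004  0.003  0.001] pos [0.561  0.1742 0.0771] gap 37.5 F [-1.1 -0.7 -1.3] ff 10.1
```

```bash
python3 -m jog '[{"grip":3.7,"x":0,"y":0,"z":1,"wx":0,"wy":0,"wz":0},{"grip":3.7,"x":0,"y":0,"z":2,"wx":0,"wy":0,"wz":0},{"grip":3.7,"x":0,"y":0,"z":3,"wx":0,"wy":0,"wz":0},{"grip":3.7,"x":0,"y":0,"z":4,"wx":0,"wy":0,"wz":0},{"grip":3.7,"x":0,"y":0,"z":4.6,"wx":0,"wy":0,"wz":0},{"grip":3.7,"x":0,"y":0,"z":4.6,"wx":0,"wy":0,"wz":0},{"grip":3.7,"x":0,"y":0,"z":4.6,"wx":0,"wy":0,"wz":0},{"grip":3.7,"x":0,"y":0,"z":4.6,"wx":0,"wy":0,"wz":0},{"grip":3.7,"x":0,"y":0,"z":4.6,"wx":0,"wy":0,"wz":0},{"grip":3.7,"x":0,"y":0,"z":4.6,"wx":0,"wy":0,"wz":0}]' | tail -1
sh go.sh .5619,.1753,.033 -22.3
python3 - <<'E'
from h import *;from cell import bot
t=bot.capture("top");s=bot.capture("side")
pickle.dump((t,s),open("pics/2.pkl","wb"))
a=cv2.resize(t["color"][180:260,180:280],(450,360),interpolation=cv2.INTER_CUBIC)
b=cv2.resize(s["color"][260:380,220:330],(330,360),interpolation=cv2.INTER_CUBIC)
cv2.imwrite("pics/l2.png",np.hstack([a,b]))
E
```

```text
finger_force: 10.1
t 6.03 shift [-0.01 -0.11  0.18] rot [ 0.001 -0.     0.   ] pos [0.563  0.175  0.0348] gap 37.1 F [ 0.3 -0.1 -1.4] ff 10.1
```

View pics/l2.png

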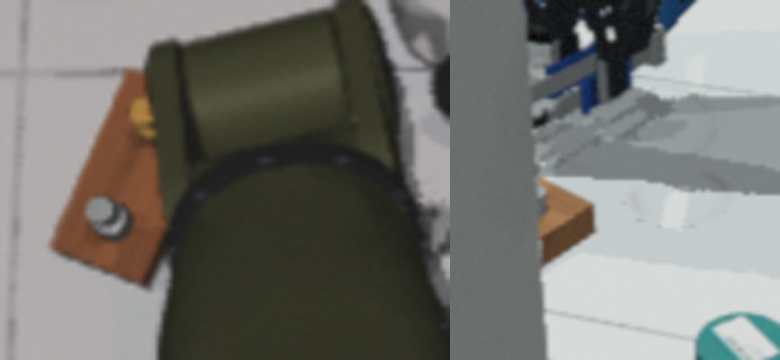

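```bash
python3 - <<'E'
from h import *;from cell import bot
P=[]
for i in range(6):
    c=bot.capture("side");P.append(bot.sense()["ee_pos"])
P=np.array(P);print(P.mean(0).round(4),P.std(0).round(4))
pickle.dump(c,open("pics/s3.pkl","wb"))
px=[(x,y) for y in range(275,312) for x in range(244,280)];Q=depthpt(c,px)
u=np.array([np.cos(np.radians(67.7)),np.sin(np.radians(67.7))]);d=Q[:,:2]-P.mean(0)[:2]
f=d@u;l=d@[-u[1],u[0]]
m=(Q[:,2]>.02)&(Q[:,2]<.09)&(f>.03)&(f<.1)&(abs(l)<.05)
for i in np.where(m)[0]: print(px[i],"f",round(f[i],3),"l",round(l[i],3),"z",Q[i,2].round(4),"v",c["color"][px[i][1],px[i][0]].max())
E
```

```text
[0.5628 0.175  0.0344] [0.     0.     0.0001]
(252, 284) f 0.03 l -0.012 z 0.0583 v 102
(250, 286) f 0.034 l -0.015 z 0.0538 v 133
(248, 287) f 0.039 l -0.016 z 0.053 v 136
(249, 287) f 0.042 l -0.01 z 0.0564 v 131
(250, 287) f 0.036 l -0.013 z 0.053 v 107
(251, 287) f 0.035 l -0.011 z 0.0531 v 97
(252, 287) f 0.031 l -0.012 z 0.0506 v 89
(262, 287) f 0.03 l 0.019 z 0.0614 v 87
(246, 288) f 0.048 l -0.013 z 0.0554 v 133
(247, 288) f 0.044 l -0.014 z 0.0535 v 133
(248, 288) f 0.041 l -0.014 z 0.0518 v 113
(249, 288) f 0.037 l -0.015 z 0.0498 v 101
(250, 288) f 0.037 l -0.012 z 0.0509 v 91
(251, 288) f 0.035 l -0.011 z 0.0504 v 88
(252, 288) f 0.03 l -0.013 z 0.0476 v 87
(246, 289) f 0.049 l -0.011 z 0.0544 v 108
(247, 289) f 0.046 l -0.012 z 0.0527 v 104
(248, 289) f 0.043 l -0.012 z 0.0511 v 92
(249, 289) f 0.04 l -0.012 z 0.05 v 88
(250, 289) f 0.037 l -0.012 z 0.0485 v 85
(251, 289) f 0.034 l -0.013 z 0.0468 v 86
(252, 289) f 0.032 l -0.011 z 0.0465 v 86
(247, 290) f 0.045 l -0.014 z 0.0488 v 95
(248, 290) f 0.042 l -0.013 z 0.0482 v 89
(249, 290) f 0.041 l -0.011 z 0.048 v 87
(250
[... 3478 characters left out ...]
429 v 98
(255, 299) f 0.051 l 0.017 z 0.0406 v 96
(256, 299) f 0.05 l 0.018 z 0.0404 v 89
(257, 299) f 0.048 l 0.02 z 0.0399 v 106
(247, 300) f 0.074 l 0.016 z 0.0484 v 80
(248, 300) f 0.074 l 0.02 z 0.0497 v 42
(249, 300) f 0.07 l 0.018 z 0.0471 v 28
(250, 300) f 0.068 l 0.02 z 0.0471 v 22
(251, 300) f 0.065 l 0.019 z 0.0453 v 27
(252, 300) f 0.062 l 0.019 z 0.0441 v 61
(247, 301) f 0.075 l 0.018 z 0.0472 v 78
(248, 301) f 0.071 l 0.016 z 0.0448 v 32
(249, 301) f 0.071 l 0.019 z 0.0458 v 28
(250, 301) f 0.069 l 0.02 z 0.0448 v 40
(251, 301) f 0.068 l 0.023 z 0.0457 v 55
(247, 302) f 0.074 l 0.016 z 0.0435 v 86
(248, 302) f 0.075 l 0.021 z 0.0458 v 66
(249, 302) f 0.069 l 0.016 z 0.0411 v 74
```

The jaws measure z about 0.042 to 0.050 and lie centred on the tool line, so I go 1 mm lower and 6 cm forward.

```bash
python3 -m jog '[{"grip":3.7,"x":0.4,"y":-0.1,"z":0.1,"wx":0,"wy":0,"wz":0},{"grip":3.7,"x":1.1,"y":-0.1,"z":0.1,"wx":0,"wy":0,"wz":0},{"grip":3.7,"x":1.8,"y":-0.1,"z":0.1,"wx":0,"wy":0,"wz":0},{"grip":3.7,"x":2.5,"y":-0.1,"z":0.1,"wx":0,"wy":0,"wz":0},{"grip":3.7,"x":3.0,"y":-0.1,"z":0.1,"wx":0,"wy":0,"wz":0},{"grip":3.7,"x":3.5,"y":-0.1,"z":0.1,"wx":0,"wy":0,"wz":0},{"grip":3.7,"x":4.0,"y":-0.1,"z":0.1,"wx":0,"wy":0,"wz":0},{"grip":3.7,"x":4.0,"y":-0.1,"z":0.1,"wx":0,"wy":0,"wz":0},{"grip":3.7,"x":4.0,"y":-0.1,"z":0.1,"wx":0,"wy":0,"wz":0},{"grip":3.7,"x":4.0,"y":-0.1,"z":0.1,"wx":0,"wy":0,"wz":0}]' | tail -1
sh go.sh .5847,.2308,.0335 -22.3
python3 -m jog '[{"grip":3.7,"x":0.3,"y":0,"z":0,"wx":0,"wy":0,"wz":0},{"grip":3.7,"x":0.6,"y":0,"z":0,"wx":0,"wy":0,"wz":0},{"grip":3.7,"x":0.9,"y":0,"z":0,"wx":0,"wy":0,"wz":0},{"grip":3.7,"x":1.2,"y":0,"z":0,"wx":0,"wy":0,"wz":0},{"grip":3.7,"x":1.5,"y":0,"z":0,"wx":0,"wy":0,"wz":0},{"grip":3.7,"x":1.8,"y":0,"z":0,"wx":0,"wy":0,"wz":0},{"grip":3.7,"x":2.0,"y":0,"z":0,"wx":0,"wy":0,"wz":0},{"grip":3.7,"x":2.0,"y":0,"z":0,"wx":0,"wy":0,"wz":0},{"grip":3.7,"x":2.0,"y":0,"z":0,"wx":0,"wy":0,"wz":0},{"grip":3.7,"x":2.0,"y":0,"z":0,"wx":0,"wy":0,"wz":0}]' | tail -1
sh go.sh .5847,.2308,.0335 -22.3
python3 - <<'E'
from h import *;from cell import bot
t=bot.capture("top");pickle.dump(t,open("pics/4.pkl","wb"))
cv2.imwrite("pics/l4.png",cv2.resize(t["color"][170:260,180:290],None,fx=5,fy=5,interpolation=cv2.INTER_CUBIC))
E
```

```text
finger_force: 10.1
t 7.27 shift [ 2.02  0.02 -0.03] rot [-0.  0.  0.] pos [0.5769 0.2122 0.0332] gap 37.1 F [ 0.8 -0.4 -1.1] ff 10.1
finger_force: 10.1
t 8.1 shift [ 0.01  0.02 -0.03] rot [-0.  0.  0.] pos [0.5845 0.2308 0.0332] gap 37.2 F [ 0.2 -0.3 -1.4] ff 10.1
```

View pics/l4.png

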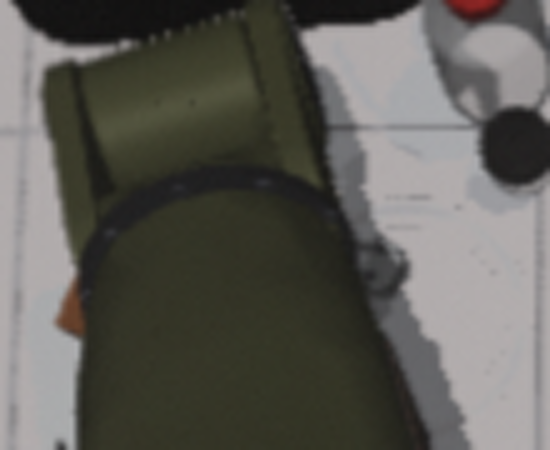

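The arm hides the jaws here, but there was no contact force on the way in and the pose matches to 0.2 mm. Squeezing now.

```bash
python3 -m jog '[{"grip":3.5,"x":0,"y":0,"z":0,"wx":0,"wy":0,"wz":0},{"grip":3.3,"x":0,"y":0,"z":0,"wx":0,"wy":0,"wz":0},{"grip":3.1,"x":0,"y":0,"z":0,"wx":0,"wy":0,"wz":0},{"grip":2.9,"x":0,"y":0,"z":0,"wx":0,"wy":0,"wz":0},{"grip":2.7,"x":0,"y":0,"z":0,"wx":0,"wy":0,"wz":0},{"grip":2.4,"x":0,"y":0,"z":0,"wx":0,"wy":0,"wz":0},{"grip":2.2,"x":0,"y":0,"z":0,"wx":0,"wy":0,"wz":0},{"grip":2.2,"x":0,"y":0,"z":0,"wx":0,"wy":0,"wz":0},{"grip":2.2,"x":0,"y":0,"z":0,"wx":0,"wy":0,"wz":0},{"grip":2.2,"x":0,"y":0,"z":0,"wx":0,"wy":0,"wz":0}]' | tail -1
sh go.sh .5847,.2308,.0335 -22.3
```

```text
finger_force: 58.6
t 8.98 shift [-0.   -0.   -0.01] rot [ 0. -0.  0.] pos [0.5847 0.2308 0.0334] gap 26.5 F [ 3.4 -0.2 -0. ] ff 58.6
```

The opening is 26.5 mm, which puts the joint at about 0.13 rad: shut on the neck (shut on nothing would be about 24 mm). Lifting.

```bash
python3 -m jog '[{"grip":2.2,"x":0,"y":0,"z":-0.3,"wx":0,"wy":0,"wz":0},{"grip":2.2,"x":0,"y":0,"z":-0.8,"wx":0,"wy":0,"wz":0},{"grip":2.2,"x":0,"y":0,"z":-1.5,"wx":0,"wy":0,"wz":0},{"grip":2.2,"x":0,"y":0,"z":-2.5,"wx":0,"wy":0,"wz":0},{"grip":2.2,"x":0,"y":0,"z":-4,"wx":0,"wy":0,"wz":0},{"grip":2.2,"x":0,"y":0,"z":-6,"wx":0,"wy":0,"wz":0},{"grip":2.2,"x":0,"y":0,"z":-8,"wx":0,"wy":0,"wz":0},{"grip":2.2,"x":0,"y":0,"z":-10,"wx":0,"wy":0,"wz":0},{"grip":2.2,"x":0,"y":0,"z":-11.5,"wx":0,"wy":0,"wz":0},{"grip":2.2,"x":0,"y":0,"z":-12.5,"wx":0,"wy":0,"wz":0}]' | tail -1
sh go.sh .5847,.2308,.16 -22.3
python3 -m jog '[{"grip":2.2,"x":0,"y":0,"z":-1,"wx":0,"wy":0,"wz":0},{"grip":2.2,"x":-1,"y":0,"z":-2,"wx":0,"wy":0,"wz":0},{"grip":2.2,"x":-3,"y":0,"z":-3,"wx":0,"wy":0,"wz":0},{"grip":2.2,"x":-5,"y":0,"z":-4,"wx":0,"wy":0,"wz":0},{"grip":2.2,"x":-7,"y":0,"z":-5,"wx":0,"wy":0,"wz":0},{"grip":2.2,"x":-9,"y":0,"z":-5,"wx":0,"wy":0,"wz":0},{"grip":2.2,"x":-11,"y":-1,"z":-5,"wx":0,"wy":0,"wz":0},{"grip":2.2,"x":-13,"y":-1.5,"z":-5,"wx":0,"wy":0,"wz":0},{"grip":2.2,"x":-14,"y":-2,"z":-5,"wx":0,"wy":0,"wz":0},{"grip":2.2,"x":-14,"y":-2,"z":-5,"wx":0,"wy":0,"wz":0}]' | tail -1
python3 - <<'E'
from h import *;from cell import bot
s=bot.capture("side");t=bot.capture("top");pickle.dump((t,s),open("pics/5.pkl","wb"))
a=cv2.resize(t["color"][170:270,180:310],(450,346));b=cv2.resize(s["color"][180:340,240:400],(346,346))
cv2.imwrite("pics/l5.png",np.hstack([a,b]))
E
sh go.sh .4433,-.339,.22 -22.3
```

```text
finger_force: 58.9
t 9.82 shift [-0.03  0.    0.11] rot [ 0.002 -0.002  0.   ] pos [0.5848 0.2311 0.1611] gap 26.3 F [ 0.  -0.7 -1.4] ff 58.9
finger_force: 59.0
t 10.75 shift [-44.05  10.56  -1.15] rot [ 0. -0. -0.] pos [0.5129 0.1086 0.2086] gap 26.6 F [ 0.5  0.2 -2.1] ff 59.0
```

View pics/l5.png

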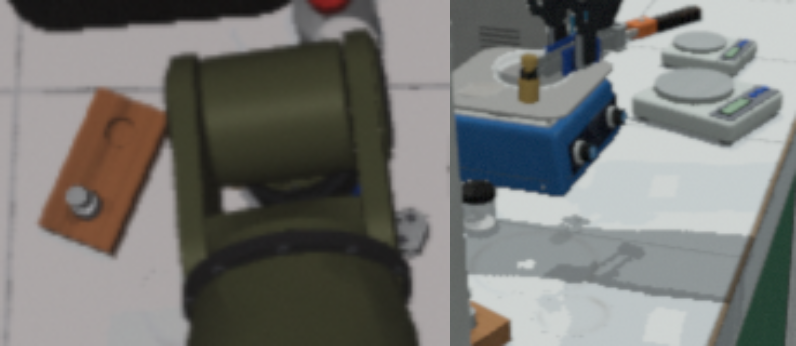

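The weight hangs upright in the jaws (side crop (528,78)). Its socket is empty and the steel weight is in place. On to the pan.

```bash
python3 -m jog '[{"grip":2.2,"x":-0.8,"y":0.2,"z":0,"wx":0,"wy":0,"wz":0},{"grip":2.2,"x":-2,"y":0.5,"z":0,"wx":0,"wy":0,"wz":0},{"grip":2.2,"x":-4,"y":1,"z":0,"wx":0,"wy":0,"wz":0},{"grip":2.2,"x":-6.4,"y":1.6,"z":0,"wx":0,"wy":0,"wz":0},{"grip":2.2,"x":-8.8,"y":2.2,"z":0,"wx":0,"wy":0,"wz":0},{"grip":2.2,"x":-11.2,"y":2.8,"z":0,"wx":0,"wy":0,"wz":0},{"grip":2.2,"x":-13.6,"y":3.4,"z":0,"wx":0,"wy":0,"wz":0},{"grip":2.2,"x":-16,"y":4,"z":0,"wx":0,"wy":0,"wz":0},{"grip":2.2,"x":-18.4,"y":4.6,"z":0,"wx":0,"wy":0,"wz":0},{"grip":2.2,"x":-20.8,"y":5.2,"z":0,"wx":0,"wy":0,"wz":0}]' | tail -1
python3 -m jog '[{"grip":2.2,"x":-2.4,"y":0.6,"z":0,"wx":0,"wy":0,"wz":0},{"grip":2.2,"x":-4.8,"y":1.2,"z":0,"wx":0,"wy":0,"wz":0},{"grip":2.2,"x":-7.2,"y":1.8,"z":0,"wx":0,"wy":0,"wz":0},{"grip":2.2,"x":-9.6,"y":2.4,"z":0,"wx":0,"wy":0,"wz":0},{"grip":2.2,"x":-12,"y":3,"z":0,"wx":0,"wy":0,"wz":0},{"grip":2.2,"x":-14.4,"y":3.6,"z":0,"wx":0,"wy":0,"wz":0},{"grip":2.2,"x":-16.6,"y":4.1,"z":0,"wx":0,"wy":0,"wz":0},{"grip":2.2,"x":-18.6,"y":4.6,"z":0,"wx":0,"wy":0,"wz":0},{"grip":2.2,"x":-20.2,"y":5,"z":0,"wx":0,"wy":0,"wz":0},{"grip":2.2,"x":-21.4,"y":5.2,"z":0,"wx":0,"wy":0,"wz":0}]' | tail -1
sh go.sh .4437,-.338,.161 -22.3
```

```text
finger_force: 59.0
finger_force: 59.0
t 12.42 shift [-1.57  0.14  4.7 ] rot [-0.     0.    -0.001] pos [ 0.4484 -0.323   0.208 ] gap 26.6 F [ 0.4  0.  -1.6] ff 59.0
```

```bash
python3 -m jog '[{"grip":2.2,"x":-0.6,"y":0.1,"z":0.4,"wx":0,"wy":0,"wz":0},{"grip":2.2,"x":-1.1,"y":0.1,"z":1.2,"wx":0,"wy":0,"wz":0},{"grip":2.2,"x":-1.5,"y":0.1,"z":2.2,"wx":0,"wy":0,"wz":0},{"grip":2.2,"x":-1.5,"y":0.1,"z":3.2,"wx":0,"wy":0,"wz":0},{"grip":2.2,"x":-1.5,"y":0.1,"z":4.0,"wx":0,"wy":0,"wz":0},{"grip":2.2,"x":-1.5,"y":0.1,"z":4.5,"wx":0,"wy":0,"wz":0},{"grip":2.2,"x":-1.5,"y":0.1,"z":4.7,"wx":0,"wy":0,"wz":0},{"grip":2.2,"x":-1.5,"y":0.1,"z":4.7,"wx":0,"wy":0,"wz":0},{"grip":2.2,"x":-1.5,"y":0.1,"z":4.7,"wx":0,"wy":0,"wz":0},{"grip":2.2,"x":-1.5,"y":0.1,"z":4.7,"wx":0,"wy":0,"wz":0}]' | tail -1
sh go.sh .4437,-.338,.161 -22.3
python3 - <<'E'
from h import *;from cell import bot
s=bot.capture("side");t=bot.capture("top")
hsv=cv2.cvtColor(s["color"],cv2.COLOR_BGR2HSV);m=cv2.inRange(hsv,(14,110,50),(32,255,255))
n,l,st,ce=cv2.connectedComponentsWithStats(m)
for i in range(1,n):
    if st[i,4]>8:
        ys,xs=np.where(l==i);Q=depthpt(s,list(zip(xs,ys)));print(st[i].tolist(),np.median(Q,0).round(3),Q[:,2].min().round(3),Q[:,2].max().round(3))
a=cv2.resize(t["color"][200:310,370:500],(450,380));b=cv2.resize(s["color"][130:250,300:410],(348,380))
cv2.imwrite("pics/l6.png",np.hstack([a,b]))
E
```

```text
finger_force: 59.0
t 13.25 shift [-0.28  0.02  0.08] rot [0.001 0.    0.   ] pos [ 0.4446 -0.3353  0.1618] gap 26.5 F [ 0.8  0.2 -1.5] ff 59.0
[354, 171, 4, 6, 17] [ 0.463 -0.27   0.183] 0.175 0.191
[350, 178, 7, 10, 49] [ 0.467 -0.264  0.156] 0.008 0.611
[250, 321, 17, 26, 231] [0.526 0.316 0.022] 0.003 0.611
```

View pics/l6.png

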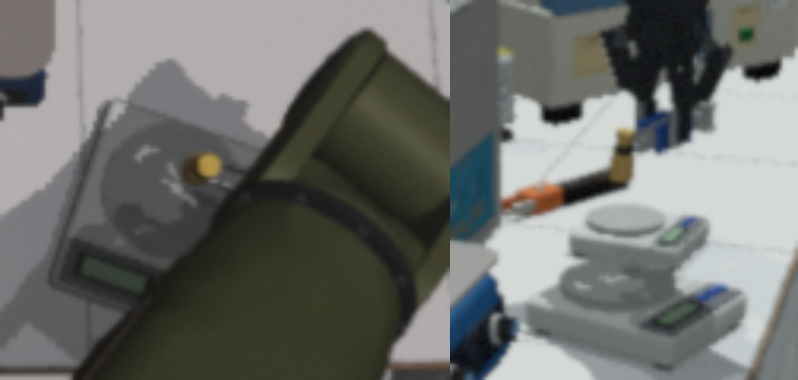

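The weight hangs upright over the pan: top crop (208,165), side crop (625,150). Its centre measures about (0.466, -0.277), 2 to 3 mm from the pan centre, with the underside about 0.10 m above the pan.

```bash
python3 -c "
from cell import bot
print(bot.job_done())"
```

```text
the job is handed in; nothing more can be done
None
```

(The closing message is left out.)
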